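Pick out the short-packed ring cartons by weight

ROBOT

A 7-joint arm with a two-finger parallel gripper is mounted at the origin on the work surface. World frame = base frame: x ahead of the robot, y to its left, z up, the work surface at z = 0. Lengths are in mm, angles in rad, forces in N, time in s.
With the tool pointing down it reaches from about 425 to 875 mm from the base axis. Payload 4.7 kg.
Tool frame: the origin (TCP) lies on the centre line of the jaws, within the pads' length; the fingertips stand 22 mm ahead of it and the grasp point (between the pads) lies 3 mm ahead of it; z points along the fingers, y is the direction in which the jaws open and shut (so a half turn about z gives the same grasp; the last joint's range is limited). The gripper opens to 87 mm and grips with 3 to 60 N. Pads are 19 mm wide; open, the fingers measure 117 mm over their backs; the gripper's body (75 mm by 190 mm) begins 51 mm behind the grasp point.
Start: joints at [-1.275, 0.321, -0.07, 1.45, 0.023, 1.371, -0.057], TCP at [180.781, 624.373, 244.587] pointing down, gripper open.
Joint ranges: [-2.86, 2.86], [-0.3, 2.09], [-1.38, 1.24], [0.06, 2.45], [-1.56, 4.7], [0.09, 2.05], [-2.69, 2.69]. Speed limits (rad/s): [2.57, 2.57, 3.14, 3.14, 3.14, 3.14, 3.14].

INTERFACE

Orientations are given as a unit quaternion [w, x, y, z].
In Python, from workcell import manip, camera, camera_info, workorder gives the robot as it stands.
- The arm moves only by the shell command python3 -m pendant 'ROWS' [FORCE]. ROWS is JSON, a list of rows, each a list of 3 entries, a list of its own where there are three numbers: the shift along the world's x, y, z in m, then the turn, a rotation vector about the world's x, y, z in rad, then the closure in counts, from 0 (fully open) to 255 (shut). A call has 1 to 20 rows; each row is the pose to reach, as a shift and turn from the pose commanded when the call began; what a row does not reach only later rows make up. A row lasts 1/10 s, in which the tool goes at most 50 mm and 8.59 degrees, less where a joint would pass 70% of its speed; a pose out of reach is approached as far as the arm can. A call with a gripper value outside its range is refused whole. The fingers move at their own pace and stop on an object; FORCE is the grip in N (left out, the last holds). Time passes only in rows, so rows that repeat a pose let the fingers close. It gives the time, the measured TCP pose, the force and the opening at its end, in the units of the state.
- manip.get_state(): the state, without advancing time (a new reading comes with each control period).
- camera(name): name is "scene" or "top" or "wrist"; returns the picture (420x560x3 uint8, blue, green, red); there is no depth.
- camera_info(name): a dict with "camera_matrix" (3x3 intrinsics, pixels), "k1" (the pictures are not rectified: a ray, as slopes to the right and down, at radius r is drawn at 1 + k1 r^2 times it, then the intrinsics apply), "position" and "rotation" of the camera in the world. Camera axes: x right, y up, looking along -z (the intrinsics and any distortion apply to the point x, -y, -z); pixel columns grow to the right and rows downward; lengths in mm; the calibration is good to about 2 mm. A picture is of the moment at which its call begins: read the wrist's pose just before it. camera_info takes no time and is no camera call; for the wrist camera it gives the pose at the moment of the call.
- workorder.job_done(): hands the job in, once; it reports no verdict.
The state is a dict: "time": time; "joint_pos": joint angles; "joint_velocities": joint speeds; "joint_torque": joint torques, N m; "position": TCP position; "eef_rot": TCP orientation; "wrist_force": force on the tool from outside, world axes, zero at the start; "torque": the same for the moment, N m; "finger_gap": opening from 0.0 (shut) to 1.0 (fully open).
Only numpy, scipy, OpenCV 4.12 (cv2) and the standard library are available. Lean on these libraries where they do the work, as an engineer would, in place of code of your own. Each camera call takes 0.05 s, during which the arm holds its last target. There are 200 camera calls.

TASK

The three closed cartons on the cardboard sheet look alike, but one or two of them are short of rings: a full carton weighs about 520 g, a short one about 220 g, and only their weight tells. Set every short carton upright on the floor of the grey tray and leave every full one standing upright on the cardboard sheet. Set the cartons down gently without dropping them, never tip them over, and do not disturb the other things on the bench.

Things in the scene. Friction and masses are not known exactly. Their poses are not given: they have to be found in the camera images.
- carton_a: one of three closed square cardboard cartons that look alike, 60 x 60 x 66 mm high, paper tape over the top. Origin at the centre of its underside, z up through the lid, x and y square to its sides. Stands upright on the sheet. Weighs about 0.52 kg if full, 0.22 kg if short; name and place do not tell which.
- carton_b: one of three closed square cardboard cartons that look alike, 60 x 60 x 66 mm high, paper tape over the top. Origin at the centre of its underside, z up through the lid, x and y square to its sides. Stands upright on the sheet. Weighs about 0.52 kg if full, 0.22 kg if short; name and place do not tell which.
- carton_c: one of three closed square cardboard cartons that look alike, 60 x 60 x 66 mm high, paper tape over the top. Origin at the centre of its underside, z up through the lid, x and y square to its sides. Stands upright on the sheet. Weighs about 0.52 kg if full, 0.22 kg if short; name and place do not tell which.
- tray: shallow grey plastic tray fixed on the bench at the left of the sheet, open on top: outside 170 mm (own x) x 240 mm (own y) x 30 mm high, walls 5 mm, floor 5 mm thick. Origin at the centre of its underside, on the bench top. Empty at the start; two cartons fit side by side along its y with room for the fingers.
- sheet: flat brown cardboard sheet fixed on the bench, 420 mm (x) x 580 mm (y) x 3 mm thick; origin at the centre of its underside. The cartons stand on it.
- ring_pile: a pile of four turned steel rings, 68 mm across, 32 mm high, among the cartons; origin under its centre. Not to be disturbed.
- jar: amber glass jar with black cap, 48 mm across, 75 mm high; origin under its centre. Not to be disturbed.
- big_ring: thin steel ring lying flat, 150 mm across, 10 mm high; origin under its centre. Not to be disturbed.
- marker: marker pen lying flat, 130 mm long (own x), 18 mm thick; origin under its middle. Not to be disturbed.
- calliper: steel calliper lying flat, 190 mm long (own x), 12 mm high; origin under its middle. Not to be disturbed.
- tape: roll of clear tape lying flat, 76 mm across, 24 mm high; origin under its centre. Not to be disturbed.
Not all that is in view belongs to the job. What is shaped like the carton_b but purple is not meant.

How it is judged:
By the outcome, as a careful person would: the job done as asked, in the order asked, and still so for the second after the job is handed in, with the robot touching nothing.
It also fails if it takes over 69 s, if anything falls off the work surface, if the arm or the gripper's body presses on something with over 40 N, if the wrist force passes 120 N, or if a joint passes its speed limit or range.

## Working session

There is one attempt and no reset: what is moved stays moved. The work goes in short steps, Python scripts to look and compute and a shell command to move; the robot and the scene stay as the last step left them, time stands still between calls to the robot, and variables do not carry over. Pictures are saved under pics/ and viewed, about 8 in all and at most 12, crops included, and the job is handed in when it is done.

```bash
mkdir -p pics
python3 - <<'E'
from workcell import manip,camera,camera_info
import cv2
for n in("scene","top"):
    im=camera(n); cv2.imwrite(f"pics/{n}0.png",im); i=camera_info(n); print(n,i)
print(manip.get_state())
E
```

```text
scene {'camera_matrix': array([[522.57936355,   0.        , 282.00702702],
       [  0.        , 522.57936355, 208.91179018],
       [  0.        ,   0.        ,   1.        ]]), 'k1': -0.1403931179323662, 'position': array([1920.26497907, -428.34849841,  976.59274642]), 'rotation': array([0.70418173, 0.39291503, 0.28107234, 0.52033087])}
top {'camera_matrix': array([[380.4842477 ,   0.        , 278.37223437],
       [  0.        , 380.4842477 , 205.84375889],
       [  0.        ,   0.        ,   1.        ]]), 'k1': 0.03539399686385934, 'position': array([ 432.64722608,    9.02021812, 1088.83721978]), 'rotation': array([-0.69878802, -0.0359915 ,  0.02945962,  0.71381513])}
{'time': 0.1, 'joint_pos': array([-1.27492837,  0.32175548, -0.07009704,  1.4515482 ,  0.02262913,
        1.37078747, -0.05691908]), 'joint_velocities': array([ 0.00035317, -0.00249864,  0.00018422, -0.00173493, -0.00072583,
       -0.00019429,  0.00117611]), 'joint_torque': array([ 1.54060499e-04, -4.92570662e+01, -4.05523069e-01, -3.13399959e+01,
       -6.40180428e-02,  3.94203421e-02,  8.19865886e-05]), 'position': array([180.65628813, 623.92009881, 243.56906941]), 'eef_rot': array([-6.19915805e-05,  1.40405383e-01,  9.90093731e-01, -8.53503355e-04]), 'wrist_force': array([ 0.65082296, -0.12840896, -0.81935462]), 'torque': array([-0.06235122, -0.0502338 ,  0.01863401]), 'finger_gap': 1.0037250229263577}
```

View pics/top0.png

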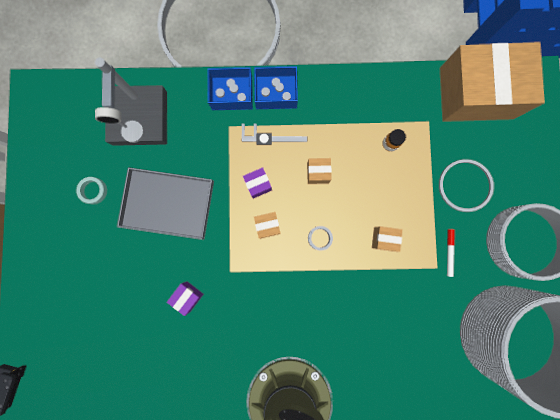

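View pics/scene0.png

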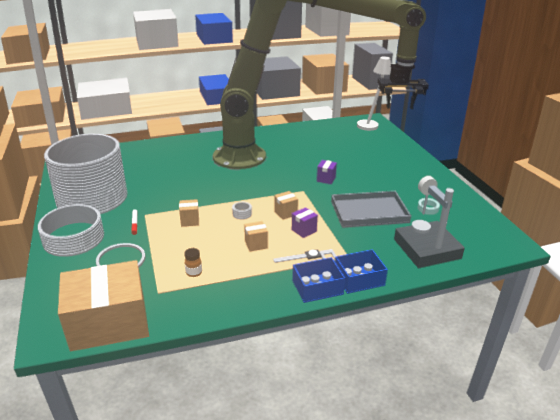

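The top picture shows three brown cartons at about (319,170), (267,225) and (388,239). There are also purple look-alikes at (257,182) and (184,298), which are not meant. The tray is at (165,203), the ring pile at (319,238), the jar at (395,140) and the calliper at (272,139). The brown cartons fit the description. I'll fit their poses by silhouette and confirm in one enlarged crop.

```bash
cat > h.py <<'E'
import numpy as np,cv2
from scipy.spatial.transform import Rotation as R
from scipy.optimize import minimize
from workcell import manip,camera,camera_info
def proj(P,ci):
    q=ci["rotation"]; p=(np.atleast_2d(P)-ci["position"])@R.from_quat(np.r_[q[1:],q[0]]).as_matrix()
    s=np.c_[p[:,0],-p[:,1]]/-p[:,2:]; s=s*(1+ci["k1"]*(s**2).sum(1,keepdims=True))
    K=ci["camera_matrix"]; return s@K[:2,:2].T+K[:2,2]
def unproj(uv,z,ci):
    K=ci["camera_matrix"]; d=(np.array(uv,float)-K[:2,2])/K[0,0]; s=d.copy()
    for _ in range(20): s=d/(1+ci["k1"]*(s@s))
    q=ci["rotation"]; r=R.from_quat(np.r_[q[1:],q[0]]).apply([s[0],-s[1],-1]); c=ci["position"]
    return c+r*(z-c[2])/r[2]
def box(x,y,a,z0,sx,sy,h):
    c=np.array([[i*sx/2,j*sy/2] for i,j in((-1,-1),(1,-1),(1,1),(-1,1))])@np.array([[np.cos(a),np.sin(a)],[-np.sin(a),np.cos(a)]])+[x,y]
    return np.vstack([np.c_[c,np.full(4,z)] for z in(z0,z0+h)])
def fit(mask,ci,x0,z0,sx,sy,h,S=4):
    m=cv2.resize(mask,None,fx=S,fy=S,interpolation=cv2.INTER_LINEAR)>127
    def cost(p):
        uv=(proj(box(p[0],p[1],p[2],z0,sx,sy,h),ci)+.5)*S-.5
        t=np.zeros(m.shape,np.uint8); cv2.fillConvexPoly(t,cv2.convexHull(np.round(uv*16).astype(np.int32)),1,shift=4)
        return 1-(m&(t>0)).sum()/(m|(t>0)).sum()
    best=min((minimize(cost,[*x0,a],method="Nelder-Mead",options=dict(initial_simplex=np.array([[*x0,a],[x0[0]+8,x0[1],a],[x0[0],x0[1]+8,a],[*x0,a+.3]]),maxfev=200)) for a in x0_angles),key=lambda r:r.fun)
    return best.x,best.fun
x0_angles=(-.5,0,.5)
def cartonmask(im,uv,r=24):
    h=cv2.cvtColor(im,cv2.COLOR_BGR2HSV).astype(int)
    sheet=(abs(h[...,0]-20)<6)&(h[...,1]<125)&(h[...,1]>60)&(h[...,2]>170)
    m=((~sheet)*255).astype(np.uint8)
    w=np.zeros_like(m); u,v=map(int,uv); w[v-r:v+r,u-r:u+r]=255
    n,l,s,_=cv2.connectedComponentsWithStats(m&w)
    k=l[v,u] or 1+np.argmax(s[1:,4]); return ((l==k)*255).astype(np.uint8)
E
python3 - <<'E'
from h import *
im=cv2.imread("pics/top0.png"); ci=camera_info("top")
h=cv2.cvtColor(im,cv2.COLOR_BGR2HSV)
print("hsv sheet",h[200,350],"carton",h[162,319],h[178,319],h[240,375])
vis=cv2.resize(im[110:285,110:450],None,fx=2.3,fy=2.3,interpolation=cv2.INTER_CUBIC)
for n,uv in dict(N=(319,170),L=(267,225),R=(388,239),P=(257,182)).items():
    m=cartonmask(im,uv); p=unproj(uv,60,ci)
    x,f=fit(m,ci,p[:2],3,60,60,66); print(n,x.round(3),round(f,3),(m>0).sum())
    u=proj(box(*x,3,60,60,66),ci)
    for q in(u[:4],u[4:]): cv2.polylines(vis,[np.round((q+.5-[110,110])*2.3).astype(int)],True,(255,0,0),1)
for n,uv,z in(("ringpile",(319.5,238),32),("tray",(165.5,203),15),("marker",(451,252),9),("jar top",(397,136),75),("calliper dial",(264,139),10),("sheetTL",(229,125),3),("sheetBR",(437,269),3)): print(n,unproj(uv,z,ci).round())
for uv in((129,169),(213,180),(203,239),(118,228)): print("trayrim",unproj(uv,30,ci).round())
cv2.imwrite("pics/crop.png",vis)
E
```

```text
hsv sheet [ 22  84 229] carton [ 17 130 206] [ 16 128 207] [ 15 118  93]
N [ 6.24238e+02 -9.54150e+01 -2.30000e-02] 0.103 555
L [4.76856e+02 5.01610e+01 1.72000e-01] 0.156 450
R [ 434.305 -275.605    1.449] 0.121 589
P [5.96796e+02 7.51520e+01 3.80000e-01] 0.047 593
ringpile [439. -94.  32.]
tray [548. 338.  15.]
marker [ 394. -460.    9.]
jar top [ 709. -307.   75.]
calliper dial [728.  55.  10.]
sheetTL [774. 157.   3.]
sheetBR [ 347. -421.    3.]
trayrim [644. 436.  30.]
trayrim [608. 200.  30.]
trayrim [443. 229.  30.]
trayrim [479. 464.  30.]
```

View pics/crop.png

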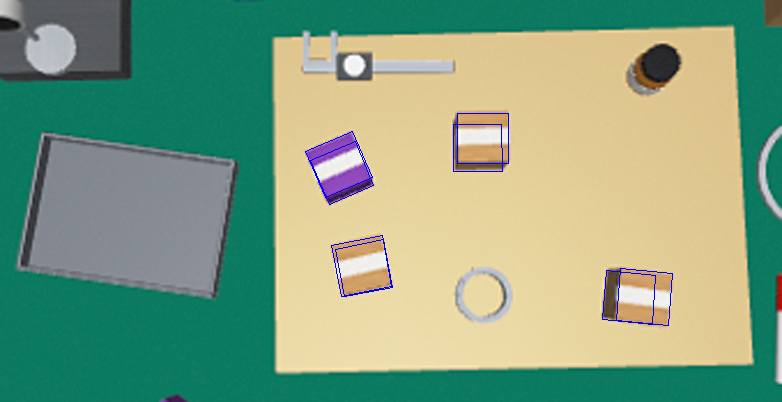

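The crop confirms that N (319,170), L (267,225) and R (388,239) are the three brown taped cartons. P is purple and stays out. The outlines fit a little loosely, so I'll tighten the mask and work out the first move.

```bash
sed -i 's/^    sheet=.*/    sheet=(h[...,0]>=19)\&(h[...,0]<28)\&(h[...,1]<115)\&(h[...,1]>55)\&(h[...,2]>150)/' h.py
cat >> h.py <<'E'
def refit(im,ci,d,z0=3):
    out={}
    for n,uv in d.items():
        m=cartonmask(im,uv); x,f=fit(m,ci,unproj(uv,60,ci)[:2],z0,60,60,66); out[n]=x; print(n,x[:2].round(1),"yaw deg",np.degrees(x[2]).round(1),"1-IoU",round(f,3),(m>0).sum())
    return out
def st(n=1):
    s=manip.get_state(); r=R.from_quat(np.r_[s["eef_rot"][1:],s["eef_rot"][0]]).as_matrix()
    print("t",round(s["time"],2),"tcp",s["position"].round(1),"jaw deg",np.degrees(np.arctan2(r[1,1],r[0,1])).round(2),"z",r[:,2].round(3),"F",s["wrist_force"].round(2),"gap",round(s["finger_gap"]*87,1)); return s
E
python3 - <<'E'
from h import *
im=cv2.imread("pics/top0.png"); ci=camera_info("top")
refit(im,ci,dict(N=(319,170),L=(267,225),R=(388,239),P=(257,182))); st()
E
```

```text
N [626.4 -96. ] yaw deg -0.3 1-IoU 0.031 615
L [477.4  49.9] yaw deg 11.6 1-IoU 0.044 520
R [ 433.6 -275.4] yaw deg 80.8 1-IoU 0.04 673
P [596.2  74.9] yaw deg 21.8 1-IoU 0.067 608
t 0.1 tcp [180.7 623.9 243.6] jaw deg 73.86 z [-0.    -0.002 -1.   ] F [ 0.65 -0.13 -0.82] gap 87.3
```

```bash
python3 -m pendant '[[[0.02,-0.04,0],[0,0,-0.1],0],[[0.05,-0.08,0],[0,0,-0.2],0],[[0.297,-0.5745,-0.1],[0,0,-1.087],0],[[0.297,-0.5745,-0.1],[0,0,-1.087],0],[[0.297,-0.5745,-0.1],[0,0,-1.087],0],[[0.297,-0.5745,-0.1],[0,0,-1.087],0],[[0.297,-0.5745,-0.1],[0,0,-1.087],0],[[0.297,-0.5745,-0.1],[0,0,-1.087],0],[[0.297,-0.5745,-0.1],[0,0,-1.087],0],[[0.297,-0.5745,-0.1],[0,0,-1.087],0],[[0.297,-0.5745,-0.1],[0,0,-1.087],0],[[0.297,-0.5745,-0.1],[0,0,-1.087],0],[[0.297,-0.5745,-0.1],[0,0,-1.087],0],[[0.297,-0.5745,-0.1],[0,0,-1.087],0],[[0.297,-0.5745,-0.1],[0,0,-1.087],0],[[0.297,-0.5745,-0.1],[0,0,-1.087],0],[[0.297,-0.5745,-0.1],[0,0,-1.087],0],[[0.297,-0.5745,-0.1],[0,0,-1.087],0],[[0.297,-0.5745,-0.1],[0,0,-1.087],0],[[0.297,-0.5745,-0.1],[0,0,-1.087],0]]'
python3 - <<'E'
from h import *
st(); ci=camera_info("wrist"); im=camera("wrist")
u=proj(box(477.4,49.9,np.radians(11.6),3,60,60,66),ci)
for q in(u[:4],u[4:]): cv2.polylines(im,[np.round(q).astype(int)],True,(255,0,0),1)
cv2.imwrite("pics/w1.png",im); st()
E
```

```text
time: 2.1
position: [477.7, 50.6, 144.7]
eef_rot: [0.0, 0.632, 0.775, 0.0]
wrist_force: [-0.8, -0.7, 0.2]
finger_gap: 1.001
t 2.1 tcp [477.7  50.6 144.7] jaw deg 11.65 z [ 0.  0. -1.] F [-0.84 -0.69  0.16] gap 87.0
t 2.15 tcp [477.7  50.4 144.7] jaw deg 11.63 z [ 0.  0. -1.] F [ 0.2  -0.03 -0.49] gap 87.7
```

View pics/w1.png

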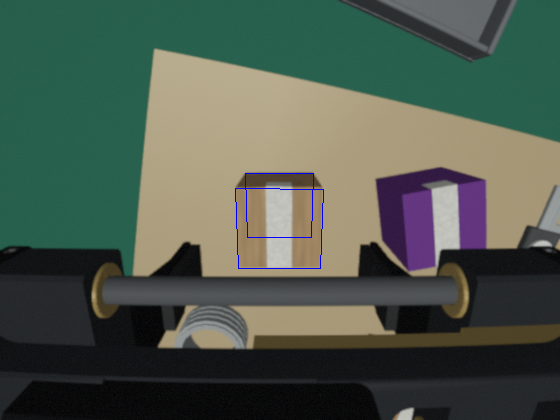

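The projected box matches carton L at (279,225) in the wrist picture, with the fingers either side of it. I'll go down, grip and lift.

```bash
python3 -m pendant '[[[0,0,-0.03],[0,0,0],0],[[0,0,-0.06],[0,0,0],0],[[0,0,-0.08],[0,0,0],0],[[0,0,-0.09],[0,0,0],0],[[0,0,-0.1],[0,0,0],0],[[0,0,-0.1],[0,0,0],0],[[0,0,-0.1],[0,0,0],255],[[0,0,-0.1],[0,0,0],255],[[0,0,-0.1],[0,0,0],255],[[0,0,-0.1],[0,0,0],255],[[0,0,-0.1],[0,0,0],255],[[0,0,-0.1],[0,0,0],255],[[0,0,-0.1],[0,0,0],255],[[0,0,-0.1],[0,0,0],255]]' 20
python3 -c "
from h import *
st()"
python3 -m pendant '[[[0,0,0.01],[0,0,0],255],[[0,0,0.02],[0,0,0],255],[[0,0,0.03],[0,0,0],255],[[0,0,0.04],[0,0,0],255],[[0,0,0.04],[0,0,0],255],[[0,0,0.04],[0,0,0],255],[[0,0,0.04],[0,0,0],255],[[0,0,0.04],[0,0,0],255]]'
cat >> h.py <<'E'
def weigh(k=10):
    f=[]
    for i in range(k): f.append(manip.get_state()["wrist_force"]); im=camera("wrist")
    f=np.array(f); print("mean F",f.mean(0).round(2),"sd",f.std(0).round(2)); return im
E
python3 -c "
from h import *
cv2.imwrite('pics/w2.png',weigh());st()"
```

```text
time: 3.55
position: [477.9, 50.0, 45.0]
eef_rot: [-0.0, 0.632, 0.775, 0.0]
wrist_force: [-3.2, -0.1, 6.6]
finger_gap: 0.691
t 3.55 tcp [477.9  50.   45. ] jaw deg 11.58 z [ 0.  0. -1.] F [-3.2  -0.11  6.62] gap 60.1
time: 4.35
position: [477.3, 49.8, 84.1]
eef_rot: [-0.0, 0.632, 0.775, -0.0]
wrist_force: [0.7, -0.1, -2.0]
finger_gap: 0.689
mean F [ 0.35 -0.16 -2.27] sd [0.49 0.3  0.5 ]
t 4.85 tcp [477.8  49.9  84.6] jaw deg 11.58 z [ 0. -0. -1.] F [ 0.06  0.29 -2.93] gap 59.8
```

L weighs about 2.3 N, so it is short and goes to the tray. I'll use the far slot, about (551,383), with the jaws along the tray's x.

```bash
python3 -m pendant '[[[0,0,0.02],[0,0,0],255],[[0,0,0.045],[0,0,0],255],[[0.003,0.01,0.07],[0,0,-0.02],255],[[0.008,0.035,0.075],[0,0,-0.05],255],[[0.014,0.065,0.075],[0,0,-0.08],255],[[0.022,0.1,0.075],[0,0,-0.11],255],[[0.03,0.135,0.075],[0,0,-0.15],255],[[0.038,0.17,0.075],[0,0,-0.19],255],[[0.045,0.205,0.075],[0,0,-0.23],255],[[0.052,0.24,0.075],[0,0,-0.27],255],[[0.06,0.275,0.075],[0,0,-0.3],255],[[0.067,0.305,0.075],[0,0,-0.33],255],[[0.071,0.325,0.075],[0,0,-0.35],255],[[0.073,0.333,0.075],[0,0,-0.353],255],[[0.073,0.333,0.075],[0,0,-0.353],255],[[0.073,0.333,0.075],[0,0,-0.353],255],[[0.073,0.333,0.075],[0,0,-0.353],255]]'
python3 - <<'E'
from h import *
st(); im=camera("top"); cv2.imwrite("pics/t2.png",cv2.resize(im[110:310,60:340],None,fx=2.5,fy=2.5)); st()
E
```

```text
time: 6.55
position: [551.2, 380.9, 159.8]
eef_rot: [0.0, 0.759, 0.651, -0.0]
wrist_force: [-0.3, 0.7, -2.0]
finger_gap: 0.69
t 6.55 tcp [551.2 380.9 159.8] jaw deg -8.77 z [ 0.    -0.001 -1.   ] F [-0.35  0.7  -1.96] gap 60.0
t 6.6 tcp [551.2 381.1 159.8] jaw deg -8.77 z [ 0. -0. -1.] F [ 0.12  0.33 -2.61] gap 60.1
```

View pics/t2.png

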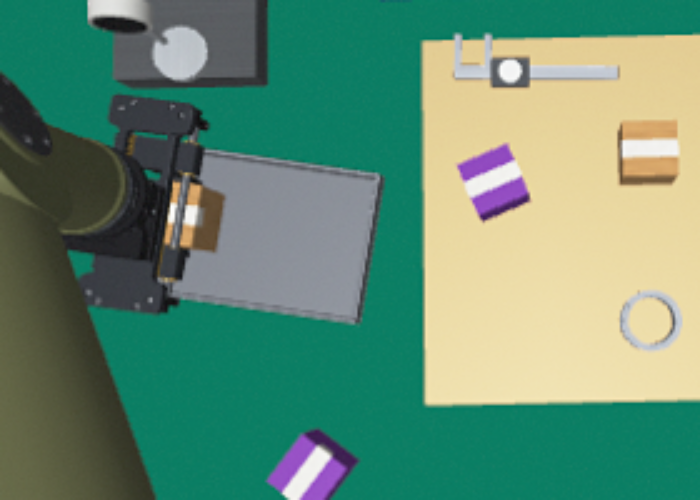

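The arm holds L upright over the tray, at about (190,215) in the crop, aligned with the walls. I'll lower it.

```bash
python3 -m pendant '[[[0,0,-0.02],[0,0,0],255],[[0,0,-0.05],[0,0,0],255],[[0,0,-0.08],[0,0,0],255],[[0,0,-0.095],[0,0,0],255],[[0,0,-0.103],[0,0,0],255],[[0,0,-0.107],[0,0,0],255],[[0,0,-0.11],[0,0,0],255],[[0,0,-0.111],[0,0,0],255],[[0,0,-0.112],[0,0,0],255],[[0,0,-0.112],[0,0,0],255],[[0,0,-0.112],[0,0,0],255]]'; python3 -c "
from h import *
weigh(3);st()"
```

```text
time: 7.7
position: [551.0, 383.1, 48.0]
eef_rot: [0.0, 0.758, 0.652, 0.0]
wrist_force: [-0.5, 0.1, -1.5]
finger_gap: 0.687
mean F [ 0.09 -0.19 -1.86] sd [0.45 0.25 0.27]
t 7.85 tcp [550.9 383.   47.8] jaw deg -8.65 z [ 0.  0. -1.] F [ 0.69 -0.49 -2.49] gap 59.7
```

```bash
python3 -m pendant '[[[0,0,-0.0005],[0,0,0],255],[[0,0,-0.001],[0,0,0],255],[[0,0,-0.001],[0,0,0],255]]'; python3 -c "
from h import *
weigh(3);st()"
```

```text
time: 8.15
position: [550.9, 382.9, 47.1]
eef_rot: [-0.0, 0.758, 0.652, 0.0]
wrist_force: [-1.2, -1.1, 2.8]
finger_gap: 0.692
mean F [-1.38 -0.42  2.19] sd [0.34 0.5  0.77]
t 8.3 tcp [550.9 382.9  47.1] jaw deg -8.65 z [ 0.  0. -1.] F [-1.36 -1.04  3.47] gap 60.1
```

```bash
python3 -m pendant '[[[0,0,0],[0,0,0],130],[[0,0,0],[0,0,0],60],[[0,0,0],[0,0,0],0],[[0,0,0],[0,0,0],0],[[0,0,0],[0,0,0],0],[[0,0,0.02],[0,0,0],0],[[0,0,0.06],[0,0,0],0],[[0,0,0.1],[0,0,0],0],[[0.005,-0.03,0.11],[0,0,0],0],[[0.011,-0.07,0.11],[0,0,0.02],0],[[0.0185,-0.117,0.11],[0,0,0.05],0],[[0.026,-0.164,0.11],[0,0,0.08],0],[[0.0335,-0.211,0.11],[0,0,0.1],0],[[0.041,-0.258,0.11],[0,0,0.12],0],[[0.0485,-0.305,0.11],[0,0,0.14],0],[[0.056,-0.352,0.11],[0,0,0.146],0],[[0.0635,-0.4,0.11],[0,0,0.146],0],[[0.07,-0.445,0.11],[0,0,0.146],0],[[0.0755,-0.479,0.11],[0,0,0.146],0],[[0.0755,-0.479,0.11],[0,0,0.146],0]]'
python3 -m pendant '[[[0,0,0],[0,0,0],0],[[0,0,0],[0,0,0],0]]'
python3 - <<'E'
from h import *
s=st(); ci=camera_info("wrist"); im=camera("wrist")
u=proj(box(626.4,-96,np.radians(-.3),3,60,60,66),ci)
for q in(u[:4],u[4:]): cv2.polylines(im,[np.round(q).astype(int)],True,(255,0,0),1)
t=camera("top")
cv2.imwrite("pics/w3.png",np.hstack([cv2.resize(im,(400,300)),cv2.resize(t[150:270,90:250],(400,300))])); weigh(4); st()
E
```

```text
time: 10.3
position: [625.7, -104.5, 157.0]
eef_rot: [0.002, 0.712, 0.702, -0.001]
wrist_force: [-0.4, -1.1, -0.7]
finger_gap: 0.999
time: 10.5
position: [626.4, -94.3, 156.3]
eef_rot: [-0.0, 0.708, 0.706, 0.0]
wrist_force: [-0.4, 0.7, 0.2]
finger_gap: 0.998
t 10.5 tcp [626.4 -94.3 156.3] jaw deg -0.17 z [-0.     0.001 -1.   ] F [-0.35  0.73  0.15] gap 86.8
mean F [-0.4   0.32 -0.01] sd [0.25 0.17 0.35]
t 10.8 tcp [626.4 -95.1 156.6] jaw deg -0.2 z [ 0.  0. -1.] F [-0.31  0.36  0.04] gap 87.1
```

View pics/w3.png

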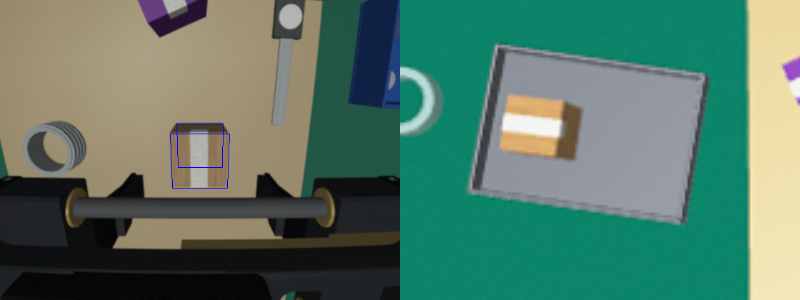

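On the left, the box outline matches N at (200,158), with the fingers clear of the calliper. On the right, L stands upright in the tray at (540,127). Next I'll grip N and weigh it.

```bash
python3 -m pendant '[[[0,0,-0.03],[0,0,0],0],[[0,0,-0.06],[0,0,0],0],[[0,0,-0.09],[0,0,0],0],[[0,0,-0.102],[0,0,0],0],[[0,0,-0.111],[0,0,0],0],[[0,0,-0.111],[0,0,0],0],[[0,0,-0.111],[0,0,0],255],[[0,0,-0.111],[0,0,0],255],[[0,0,-0.111],[0,0,0],255],[[0,0,-0.111],[0,0,0],255],[[0,0,-0.111],[0,0,0],255],[[0,0,-0.111],[0,0,0],255],[[0,0,-0.111],[0,0,0],255],[[0,0,-0.111],[0,0,0],255]]' 20
python3 -m pendant '[[[0,0,0.003],[0,0,0],255],[[0,0,0.01],[0,0,0],255],[[0,0,0.02],[0,0,0],255],[[0,0,0.025],[0,0,0],255],[[0,0,0.025],[0,0,0],255],[[0,0,0.025],[0,0,0],255],[[0,0,0.025],[0,0,0],255]]'
python3 -c "
from h import *
weigh();st()"
```

```text
time: 12.2
position: [626.3, -96.1, 46.2]
eef_rot: [-0.0, 0.709, 0.705, 0.0]
wrist_force: [-2.7, 0.2, 4.9]
finger_gap: 0.692
time: 12.9
position: [626.0, -96.0, 70.2]
eef_rot: [-0.0, 0.709, 0.705, -0.0]
wrist_force: [0.3, -1.3, -2.4]
finger_gap: 0.689
mean F [ 0.14 -0.13 -2.29] sd [0.42 0.63 0.41]
t 13.4 tcp [626.3 -96.1  70.6] jaw deg -0.29 z [ 0. -0. -1.] F [-1.06  0.23 -2.07] gap 59.7
```

N also weighs about 2.3 N, so it is short as well. At least one carton is full, so R is the full one and stays where it is. N goes to the near slot, about (536,281).

```bash
python3 -m pendant '[[[0,0,0.025],[0,0,0],255],[[0,0,0.055],[0,0,0],255],[[-0.002,0.01,0.085],[0,0,0],255],[[-0.008,0.035,0.09],[0,0,-0.01],255],[[-0.017,0.07,0.09],[0,0,-0.03],255],[[-0.026,0.108,0.09],[0,0,-0.04],255],[[-0.035,0.146,0.09],[0,0,-0.06],255],[[-0.044,0.184,0.09],[0,0,-0.07],255],[[-0.053,0.222,0.09],[0,0,-0.09],255],[[-0.062,0.26,0.09],[0,0,-0.1],255],[[-0.071,0.298,0.09],[0,0,-0.12],255],[[-0.08,0.333,0.09],[0,0,-0.135],255],[[-0.086,0.36,0.09],[0,0,-0.146],255],[[-0.09,0.377,0.09],[0,0,-0.146],255],[[-0.09,0.377,0.09],[0,0,-0.146],255],[[-0.09,0.377,0.09],[0,0,-0.146],255],[[-0.09,0.377,0.09],[0,0,-0.146],255]]'
python3 -m pendant '[[[0,0,-0.02],[0,0,0],255],[[0,0,-0.05],[0,0,0],255],[[0,0,-0.08],[0,0,0],255],[[0,0,-0.095],[0,0,0],255],[[0,0,-0.103],[0,0,0],255],[[0,0,-0.107],[0,0,0],255],[[0,0,-0.109],[0,0,0],255],[[0,0,-0.111],[0,0,0],255],[[0,0,-0.1115],[0,0,0],255],[[0,0,-0.112],[0,0,0],255],[[0,0,-0.112],[0,0,0],255]]'
python3 -c "
from h import *
weigh(3);st()"
```

```text
time: 15.1
position: [537.3, 278.2, 160.6]
eef_rot: [0.001, 0.759, 0.651, -0.0]
wrist_force: [0.2, -0.0, -3.0]
finger_gap: 0.688
time: 16.2
position: [536.4, 281.1, 48.9]
eef_rot: [0.0, 0.758, 0.652, 0.0]
wrist_force: [-0.9, -0.5, -2.3]
finger_gap: 0.686
mean F [-0.49 -0.3  -2.31] sd [0.72 0.18 0.24]
t 16.35 tcp [536.4 280.9  48.8] jaw deg -8.65 z [ 0.  0. -1.] F [-0.2   0.32 -2.4 ] gap 60.2
```

```bash
python3 -m pendant '[[[0,0,-0.0005],[0,0,0],255],[[0,0,-0.001],[0,0,0],255],[[0,0,-0.001],[0,0,0],255]]'; python3 -c "
from h import *
weigh(3);st()"
```

```text
time: 16.65
position: [536.4, 280.9, 48.1]
eef_rot: [-0.0, 0.758, 0.652, 0.0]
wrist_force: [-1.9, -1.2, 3.6]
finger_gap: 0.689
mean F [-1.96 -1.41  3.82] sd [0.33 0.21 1.27]
t 16.8 tcp [536.4 280.9  48.1] jaw deg -8.65 z [ 0.  0. -1.] F [-2.54 -0.96  4.42] gap 59.9
```

N is touching the tray floor. I'll release it, rise clear and check.

```bash
python3 -m pendant '[[[0,0,0],[0,0,0],130],[[0,0,0],[0,0,0],60],[[0,0,0],[0,0,0],0],[[0,0,0],[0,0,0],0],[[0,0,0],[0,0,0],0],[[0,0,0.02],[0,0,0],0],[[0,0,0.06],[0,0,0],0],[[0,0,0.1],[0,0,0],0],[[0,0,0.14],[0,0,0],0],[[0,-0.03,0.17],[0,0,0],0],[[0,-0.07,0.18],[0,0,0],0],[[0,-0.11,0.18],[0,0,0],0],[[0,-0.15,0.18],[0,0,0],0],[[0,-0.19,0.18],[0,0,0],0],[[0,-0.22,0.18],[0,0,0],0],[[0,-0.24,0.18],[0,0,0],0],[[0,-0.24,0.18],[0,0,0],0],[[0,-0.24,0.18],[0,0,0],0]]'
python3 - <<'E'
from h import *
st(); t=camera("top"); s=camera("scene"); ci=camera_info("top")
cv2.imwrite("pics/end.png",np.vstack([cv2.resize(t[110:290,90:480],(650,300)),cv2.resize(s[160:310,110:435],(650,300))]))
try: refit(t,ci,dict(R=(388,239)))
except Exception as e: print(e)
E
```

```text
time: 18.6
position: [536.3, 41.4, 227.6]
eef_rot: [-0.0, 0.759, 0.652, 0.0]
wrist_force: [-0.3, 0.3, 0.3]
finger_gap: 0.997
t 18.6 tcp [536.3  41.4 227.6] jaw deg -8.68 z [ 0.     0.001 -1.   ] F [-0.34  0.31  0.31] gap 86.7
R [ 433.6 -275.4] yaw deg -7.7 1-IoU 0.061 634
```

View pics/end.png

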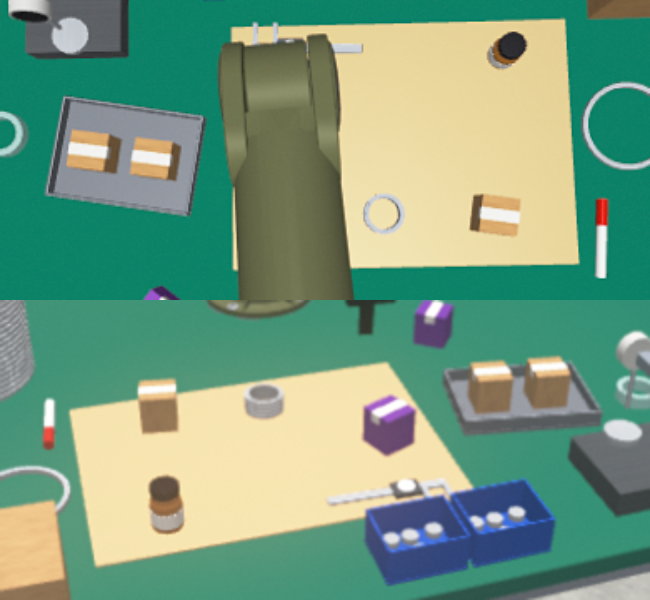

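Both short cartons stand upright on the tray floor, at about (92,150) and (155,158) in the top view. R stands upright on the sheet, and the other items look unmoved. I'll hand the job in.

```bash
python3 -c "
from workcell import workorder
print(workorder.job_done())"
```

```text
the job is handed in; nothing more can be done
None
```

Two of the three cartons were short. Both now stand upright on the tray floor, and the full one stands on the sheet where it started. I handed the job in at about 19 s on the robot's clock; it reports no verdict.

- **Weighing:** I lifted two cartons and each pulled about 2.3 N at the wrist, with a reading spread of about 0.5 N. That matches a 220 g short carton, not the 5.1 N of a full one.
- **Third carton:** I did not lift or weigh it. I took it as full because at most two cartons could be short.
- **Placing:** I lowered each short carton in steps of about 1 mm until the wrist force showed floor contact (about 2 to 4 N), then released it.
- **Last checks:** In the final top and scene pictures both tray cartons are upright. The third carton's measured position on the sheet had not changed, and the other items look unmoved. The arm hid the purple carton and part of the calliper in the top view, but the scene view shows both in place.
- **Disagreement:** The third carton's yaw read 80.8° at first and -7.7° at the end. A square repeats every 90°, so this is about a 1.5° difference, which I took as measurement error since nothing touched it.

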